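# Hook the mug bracket into the slotted rack and press it down until it locks

### The arm

A 6-joint arm with a two-finger parallel gripper is mounted at the origin on the work surface. World frame = base frame: x ahead of the robot, y to its left, z up, the work surface at z = 0. Lengths are in m, angles in rad, forces in N, time in s.
With the tool pointing down it reaches from about 0.3 to 0.875 m from the base axis. Payload 6.4 kg.
Tool frame: the origin (TCP) lies between the finger pads; the fingertips stand 19 mm ahead of it and the grasp point (between the pads) is the TCP (ctrl.tips_ahead is the z of the fingertips in the tool frame, in m); z points along the fingers, y is the line along which they close (so a half turn about z gives the same grasp; the last joint's range is limited). The gripper opens to 85 mm and grips with 20 to 120 N. Pads are 22 mm wide; open, the fingers measure 114 mm over their backs; the gripper's body (76 mm by 85 mm) begins 54 mm behind the grasp point. The pads swing forward as they close: fully open they stand 13 mm farther back than shut.
Start: joints at [0.935, 0.181, 1.607, -0, 1.354, -0.206], TCP at [0.24, 0.523, 0.25] pointing down, gripper open.
Joint ranges: [-2.99, 2.99], [-0.89, 2.07], [0.3, 2.58], [-1.14, 4.28], [0, 2.63], [-3.12, 3.12]. Speed limits (rad/s): [2.57, 2.57, 3.01, 3.14, 3.14, 3.14].

### API

Orientations are given as a unit quaternion [w, x, y, z].
In Python, from bench import readout, vision, ctrl gives the robot as it stands.
- The arm moves only by the tool play_rows, never from a script. Its arguments are lists of equal length, an entry for each row: "xyz": the shift along the tool's x, y, z in mm, a list of three; "rot": the turn, a rotation vector about the tool's x, y, z in rad, a list of three; "grip": the opening, from 0 (shut) to 1 (fully open). In form: {"xyz": [[x, y, z], ...], "rot": [[rx, ry, rz], ...], "grip": [grip, ...]}. A call has exactly 10 rows; each row is the pose to reach, as a shift and turn from the pose commanded when the call began, along the tool's axes at that moment; what a row does not reach only later rows make up. A row lasts 1/8 s, in which the tool goes at most 62.5 mm and 10.7 degrees, less where a joint would pass 70% of its speed; a pose out of reach is approached as far as the arm can. A call with a gripper value outside its range is refused whole. The fingers move at their own pace and stop on an object; the grip force is fixed at half the most. Time passes only in rows, so rows that repeat a pose let the fingers close, or fill a call up. It gives the time, the measured TCP pose, the force, the opening and the grip force at its end, in the units of the state.
- readout.get_obs(): the state, without advancing time (a new reading comes with each control period).
- vision.camera(name): name is "scene" or "top" or "wrist"; returns a dict with "color" (400x640x3 uint8, red, green, blue), "depth" (400x640 float32, m along the optical axis (not along the pixel's ray), 0 where there is no reading), "camera_matrix" (3x3 intrinsics, pixels), "k1" (the pictures are not rectified: a ray, as slopes to the right and down, at radius r is drawn at 1 + k1 r^2 times it, then the intrinsics apply), "extrinsics" (4x4, takes a point from camera to world coordinates); the wrist camera has in their place "hand_eye" (4x4, takes a point from camera to tool coordinates, whose origin is the TCP and whose axes are the flange's). Camera axes: x right, y down, z forward; pixel columns grow to the right and rows downward; lengths in m; the calibration is good to about 2 mm. A picture is of the moment at which its call begins: read the wrist's pose just before it.
- ctrl.hand_in(): hands the job in; it is judged then, once.
The state is a dict: "time_s": time; "q": joint angles; "dq": joint speeds; "joint_efforts": joint torques, N m; "eef_pos": TCP position; "eef_rot": TCP orientation; "wrist_force": force on the tool from outside, world axes, zero at the start; "torque": the same for the moment, N m; "opening": opening from 0.0 (shut) to 1.0 (fully open); "grasp_force": force on a finger pad.
Only numpy, scipy, OpenCV 4.12 (cv2) and the standard library are available. Lean on these libraries where they do the work, as an engineer would, in place of code of your own. Each camera call takes 0.05 s, during which the arm holds its last target. There are 200 camera calls.

### The job

Pick up the loose white mug bracket and hook the two tabs at its back into the two slots of the white rack, then push it straight down until it sits fully home and the rack's spring latch has snapped out into the window in its back plate. Do it gently, never forcing the bracket against the rack, and let go of it; leave the mugs, bowl, tin, jar and carton where they are.

Things in the scene. Friction and masses are not known exactly. Their poses are not given: they have to be found in the camera images.
- bracket_grip (a point): Loose white steel bracket, 0.3 kg, upright on the counter: mid of its web (10 mm thick, 40 tall), 26 mm above the flat underside. x to the back plate and tabs, y across the web, z up. Web from x = -82 to +48 mm; front stop 56 tall; 70 mm wide mug peg across at x = -57. Back plate 4 thick, 120 wide, 52 tall, rear face at x = +52; window 24 wide, 15 tall in its middle, from 12 mm above the underside.
- bracket_tabs (a point): Midway between the bracket's two tabs, on the back plate's rear face, 16 mm above the underside (52 mm behind the grip point, 10 mm lower); same axes. Tabs at y = +-45 mm, 6 mm wide: a neck, 26 to 33 mm above this point, runs 9.5 mm out of the rear face and ends in a 4 mm thick lug that hangs down to this point's height; gap between lug and plate 5.5 mm.
- rack: White steel rack fixed to the counter. Origin on the counter below the middle of the panel's front face; x into the rack, away from the bracket's side; y along the panel, z up. Panel 4 mm thick, 162 wide, about 80 to 184 above the counter; posts behind it at y = +-72, 197 tall. The panel is height-adjusted: slots and latch sit up to 9 mm above or below nominal, not shown by any pose: feel or see it.
- rack_slots (a point): Midway between the panel's two slots, on its front face, at the slots' nominal lower edge (142 mm above the counter); axes as the rack. Slots at y = +-45 mm, 11 mm wide, 35.5 mm tall, right through. The 33 mm tall lugs pass in when the bracket's underside is nominally 126 to 128.5 mm above the counter (+-9, see rack). If they miss, the panel stops them 9.5 mm short of flush.
- rack_home (a point): Where the grip point nominally is when the bracket is home, necks on the slots' lower edges: 126 mm above the counter (+-9 mm, see rack), 52 mm before the panel's front face; up to 1.5 mm farther out and a droop of 0.06 rad are normal. Axes as the rack; the bracket's x lies along the rack's x. Pushing with more than about 20 N (contacts adding up to 80 N) counts as forcing.
- latch (a joint): Spring latch mid-panel: 16 mm wide steel wedge, 45-degree flanks, standing 4.6 mm out of the front face, its point 18 mm above the underside of the bracket when home. Value in m: 0 out, up to 0.007 pushed in. The plate's lower strip meets it 22.5 mm above home; pushing past takes about 6 to 16 N down; it snaps out into the window in the last 4 mm before home.
- tin: Steel coffee tin, 90 mm across, 120 mm tall; origin centre of its underside. Leave alone.
- mug_a: White mug, 82 mm across, 90 mm tall, handle to its +y; origin centre of its underside. Leave alone.
- mug_b: White mug like mug_a. Leave alone.
- bowl: White bowl, 90 mm across, 45 mm tall; origin centre of its underside. Leave alone.
- jar: Glass jar, 70 mm across, 100 mm tall; origin centre of its underside. Leave alone.
- carton: Cardboard carton 70 x 120 x 90 mm; origin centre of its underside. Leave alone.
Mind the look-alikes: they are no part of the job. Leave any green or turquoise look-alike of the part that bears bracket_grip alone. Leave any purple or turquoise look-alike of the rack alone.

How it is judged:
By the outcome, as a careful person would: the job done as asked, in the order asked, and still so for the second after the job is handed in, with the robot touching nothing.
It also fails if it takes over 72 s, if anything falls off the work surface, if the arm or the gripper's body presses on something with over 40 N, if the wrist force passes 120 N, or if a joint passes its speed limit or range.

## Working session

There is one attempt and no reset: what is moved stays moved. The work goes in short steps, Python scripts to look and compute and a tool call to move; the robot and the scene stay as the last step left them, time stands still between calls to the robot, and variables do not carry over. Pictures are saved under pics/ and viewed, at most 10 in all, crops included, and the job is handed in when it is done.

Besides the shell and the picture viewer there is one more tool, called after "Call:" as name(argument=value, ...), one argument or row to a line, values as JSON. play_rows: Moves the arm, as the interface text tells. Its arguments: {"type":"object","properties":{"xyz":{"type":"array","items":{"type":"array","items":{"type":"number"}}},"rot":{"type":"array","items":{"type":"array","items":{"type":"number"}}},"grip":{"type":"array","items":{"type":"number"}}},"required":["xyz","rot","grip"]}

```bash
mkdir -p pics
cat > h.py <<'E'
import numpy as np, cv2
from scipy.spatial.transform import Rotation as R
from bench import readout, vision, ctrl
def T_of(o):
    T=np.eye(4); q=o["eef_rot"]; T[:3,:3]=R.from_quat([q[1],q[2],q[3],q[0]]).as_matrix(); T[:3,3]=o["eef_pos"]; return T
def cam(name):
    o=readout.get_obs(); c=vision.camera(name)
    c["E"]=np.array(c["extrinsics"]) if name!="wrist" else T_of(o)@np.array(c["hand_eye"])
    return c
def slopes(c,uv):
    K=np.array(c["camera_matrix"]); uv=np.atleast_2d(np.array(uv,float))
    return cv2.undistortPoints(uv.reshape(-1,1,2),K,np.array([c["k1"],0,0,0.])).reshape(-1,2)
def on_plane(c,uv,z):
    s=slopes(c,uv); d=np.c_[s,np.ones(len(s))]@c["E"][:3,:3].T; o=c["E"][:3,3]
    return o+d*((z-o[2])/d[:,2])[:,None]
def pts(c):
    h,w=c["depth"].shape; u,v=np.meshgrid(np.arange(w),np.arange(h))
    s=slopes(c,np.c_[u.ravel(),v.ravel()]); p=np.c_[s,np.ones(len(s))]*c["depth"].reshape(-1,1)
    P=p@c["E"][:3,:3].T+c["E"][:3,3]; P[c["depth"].ravel()==0]=np.nan
    return P.reshape(h,w,3)
def save(c,n): cv2.imwrite("pics/"+n,cv2.cvtColor(c["color"],cv2.COLOR_RGB2BGR))
E
python3 - <<'E'
from h import *
a=cam("top");b=cam("scene");save(a,"top.png");save(b,"scene.png")
np.savez("s.npz",top=pts(a),scene=pts(b))
print(a["E"],b["E"],a["camera_matrix"],a["k1"]); o=readout.get_obs(); print(o)
E
```

```text
[[ 0.01885513 -0.9959254   0.08818781  0.35836683]
 [-0.99975672 -0.01777076  0.01306517 -0.09533685]
 [-0.01144477 -0.0884127  -0.99601818  1.25210184]
 [ 0.          0.          0.          1.        ]] [[ 6.62787109e-01  5.14081702e-01 -5.44456841e-01  1.07148579e+00]
 [ 7.48807708e-01 -4.55524698e-01  4.81439784e-01 -6.31798301e-01]
 [-5.14154818e-04 -7.26785562e-01 -6.86864239e-01  8.68215336e-01]
 [ 0.00000000e+00  0.00000000e+00  0.00000000e+00  1.00000000e+00]] [[369.45388306   0.         319.257941  ]
 [  0.         369.45388306 198.97355783]
 [  0.           0.           1.        ]] -0.02753170961401342
{'time_s': 0.1, 'q': array([ 9.34699218e-01,  1.81477068e-01,  1.60790644e+00, -2.97466193e-05,
        1.35381807e+00, -2.06335045e-01]), 'dq': array([-1.45842987e-03, -1.99165220e-03, -2.06351796e-03,  5.72652893e-05,
       -1.32377194e-03,  2.03153791e-03]), 'joint_efforts': array([ 2.15177247e-04, -4.45876551e+01, -3.52236199e+01, -2.44608000e-04,
        4.19407384e-03, -1.09247600e-05]), 'eef_pos': array([0.23929927, 0.52231812, 0.24946918]), 'eef_rot': array([-3.15667804e-04,  2.13227989e-01,  9.77002138e-01, -7.40082730e-04]), 'wrist_force': array([-0.02740012, -0.46751049, -0.56679726]), 'torque': array([ 0.00567364,  0.01706073, -0.0230786 ]), 'grasp_force': 0.0, 'opening': 0.9988073707310049}
```

View pics/top.png

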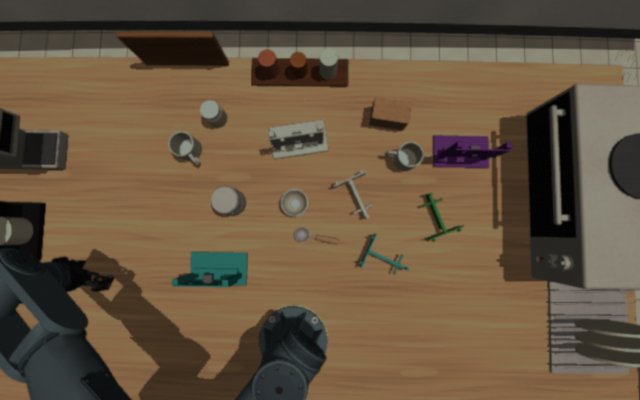

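View pics/scene.png

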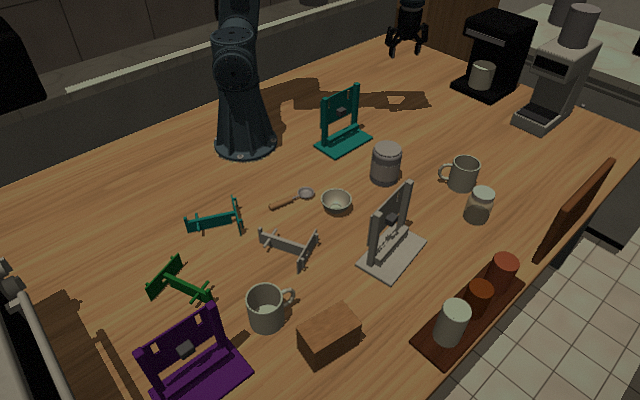

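Run:
```python
from h import *
a=cv2.imread("pics/top.png");b=cv2.imread("pics/scene.png")
f=lambda im,x0,y0,x1,y1,w,h:cv2.resize(im[y0:y1,x0:x1],(w,h),interpolation=cv2.INTER_CUBIC)
A=f(a,255,110,385,240,400,400); B=f(b,240,170,440,290,400*200//200,240)
B=f(b,245,170,435,290,800*1,505)[:, :]
im=np.zeros((600,800,3),np.uint8); im[:300,:300]=f(a,255,110,385,240,300,300); im[300:,:500]=f(b,340,170,440,290,500,600)[:300]*0
im[:300,300:]=f(b,245,210,335,275,500,300); im[300:,:300]=f(b,350,170,435,285,300,300); im[300:,300:]=f(b,125,295,265,400,500,300)
im=np.clip(im*1.5,0,255).astype(np.uint8)
cv2.imwrite("pics/crop1.png",im)
s=np.load("s.npz")
for n,img,bx in(("top",a,(325,165,380,225)),("scene",b,(250,222,325,275))):
    P=s[n]; x0,y0,x1,y1=bx; p=P[y0:y1,x0:x1].reshape(-1,3); c=img[y0:y1,x0:x1].reshape(-1,3).astype(int)
    m=(p[:,2]>0.012)&(p[:,2]<.09); q=p[m]; print(n,len(q),q.min(0),q.max(0),q.mean(0))
    w,v=np.linalg.eigh(np.cov(q[:,:2].T)); d=v[:,1]; print("axis",d,np.degrees(np.arctan2(d[1],d[0])))
    t=(q[:,:2]-q[:,:2].mean(0))@d; u=(q[:,:2]-q[:,:2].mean(0))@[-d[1],d[0]]
    for k in np.arange(-.1,.1,.01):
        z=(t>=k)&(t<k+.01)
        if z.any(): print(round(k,3),z.sum(),u[z].min().round(3),u[z].max().round(3),q[z,2].max().round(3))
for n,bx in(("top",(262,112,335,165)),("scene",(350,170,435,285))):
    x0,y0,x1,y1=bx;p=s[n][y0:y1,x0:x1].reshape(-1,3)
    for lo,hi in((.005,.03),(.09,.18),(.185,.21)):
        q=p[(p[:,2]>lo)&(p[:,2]<hi)]; print(n,lo,len(q),q.min(0).round(3),q.max(0).round(3),q.mean(0).round(3))
        if len(q)>5:
            w,v=np.linalg.eigh(np.cov(q[:,:2].T));print(np.degrees(np.arctan2(v[1,1],v[0,1])),np.sqrt(w))
```

```text
top 310 [ 0.40675068 -0.25418567  0.01312441] [ 0.56283238 -0.12372773  0.0634523 ] [ 0.48654601 -0.20011077  0.03979637]
axis [-0.90365052 -0.42827065] -154.64213900907575
-0.07 10 -0.047 0.049 0.051
-0.06 95 -0.059 0.061 0.057
-0.05 9 -0.003 0.005 0.045
-0.04 12 -0.004 0.005 0.046
-0.03 11 -0.004 0.006 0.045
-0.02 12 -0.004 0.006 0.044
-0.01 11 -0.004 0.005 0.047
-0.0 12 -0.004 0.005 0.044
0.01 13 -0.004 0.006 0.047
0.02 11 -0.004 0.006 0.046
0.03 12 -0.004 0.006 0.047
0.04 15 -0.022 0.018 0.048
0.05 53 -0.034 0.035 0.044
0.06 13 -0.004 0.006 0.044
0.07 11 -0.004 0.006 0.054
0.08 10 -0.004 0.005 0.063
scene 793 [ 0.4056814  -0.25689565  0.01200043] [ 0.56537822 -0.12393789  0.05634147] [ 0.49089042 -0.20327143  0.03386507]
axis [-0.91109465 -0.41219722] -155.6570644197387
-0.07 9 -0.047 0.044 0.047
-0.06 183 -0.063 0.057 0.055
-0.05 100 -0.065 0.056 0.054
-0.04 27 -0.009 0.002 0.043
-0.03 37 -0.009 0.003 0.042
-0.02 36 -0.009 0.004 0.042
-0.01 36 -0.008 0.004 0.044
-0.0 36 -0.009 0.003 0.044
0.01 34 -0.009 0.004 0.042
0.02 33 -0.009 0.004 0.041
0.03 36 -0.008 0.004 0.041
0.04 33 -0
[... 187 characters left out ...]
] [0.771 0.118 0.029] [ 0.672 -0.006  0.012]
97.76960523685648 [0.04100177 0.05612171]
top 0.09 408 [ 0.625 -0.089  0.09 ] [0.666 0.07  0.179] [ 0.64  -0.009  0.136]
99.43317633867615 [0.00555977 0.04611037]
top 0.185 158 [ 0.627 -0.089  0.185] [0.672 0.072 0.201] [ 0.646 -0.007  0.192]
99.66924886089457 [0.0069812  0.06175017]
scene 0.005 1989 [ 0.417 -0.141  0.005] [0.774 0.344 0.03 ] [0.668 0.004 0.013]
128.7753314709252 [0.041582   0.09575515]
scene 0.09 1041 [ 0.631 -0.091  0.09 ] [0.676 0.072 0.18 ] [ 0.652 -0.012  0.138]
100.21409236490867 [0.0082331  0.05690791]
scene 0.185 205 [ 0.63  -0.091  0.185] [0.676 0.073 0.199] [ 0.652 -0.015  0.191]
99.88826594253968 [0.00761794 0.06422452]
```

View pics/crop1.png

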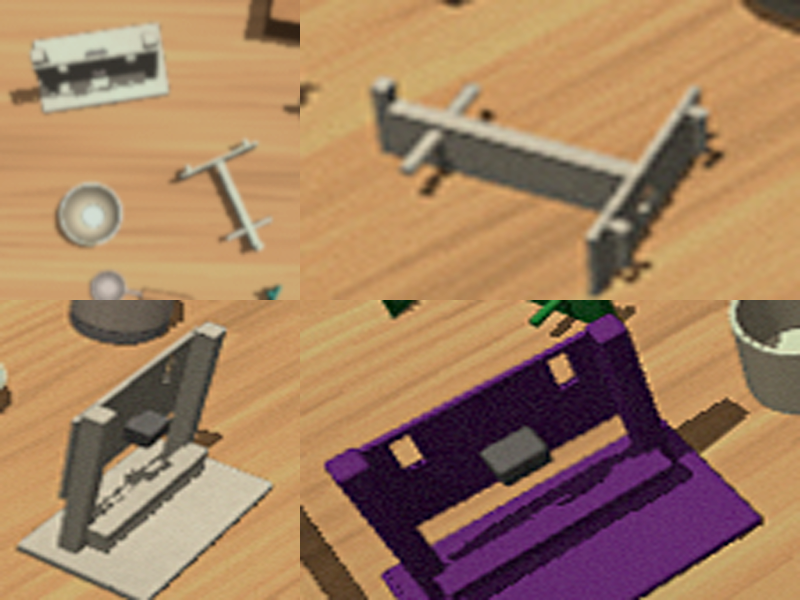

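Run:
```python
from h import *
c=vision.camera("wrist"); print(np.array(c["hand_eye"]).round(4),c["camera_matrix"],c["k1"],c["depth"].min(),c["depth"].max())
s=np.load("s.npz")
# bracket: web line & ends
for n,bx in(("top",(325,165,380,225)),("scene",(250,222,325,275))):
    x0,y0,x1,y1=bx; q=s[n][y0:y1,x0:x1].reshape(-1,3); q=q[(q[:,2]>.03)&(q[:,2]<.09)]
    th=np.radians(25); d=np.array([np.cos(th),np.sin(th)]); m=np.array([-d[1],d[0]])
    t=q[:,:2]@d;u=q[:,:2]@m
    um=np.median(u); w=abs(u-um)<.012; print(n,"web u",um,"t ends",t[w].min(),t[w].max(),"plate t med", np.median(t[abs(u-um)>.045]),"peg t",np.median(t[(abs(u-um)>.015)&(abs(u-um)<.034)&(t<t.mean())]))
    ww=w&(t>t[w].min()+.035)&(t<t[w].max()-.03); print("web slope",np.polyfit(t[ww],u[ww],1)[0])
```

```text
[[ 2.000e-04 -9.635e-01 -2.678e-01  6.710e-02]
 [ 1.000e+00  2.000e-04  2.000e-04  3.000e-04]
 [-1.000e-04 -2.678e-01  9.635e-01 -1.235e-01]
 [ 0.000e+00  0.000e+00  0.000e+00  1.000e+00]] [[300.44957079   0.         322.79382114]
 [  0.         300.44957079 198.81560644]
 [  0.           0.           1.        ]] -0.010455435531620637 0.0 0.4785057
top web u -0.38719524762959456 t ends 0.2709105795354726 0.41097060668201496 plate t med 0.40984529195943986 peg t 0.30263062662794477
web slope 0.012276916568450612
scene web u -0.3913569702224571 t ends 0.26685277140461927 0.41062881203666457 plate t med 0.4099153525993972 peg t 0.3014161215444733
web slope 0.009820389050136845
```

Call:
play_rows(
  xyz=[
    [-20,-21,0],
    [-60,-63,0],
    [-100,-105,0],
    [-140,-147,0],
    [-180,-189,0],
    [-220,-231,0],
    [-260,-273,0],
    [-300,-315,0],
    [-340,-357,0],
    [-380,-400,0],
  ],
  rot=[
    [0,0,-0.04],
    [0,0,-0.12],
    [0,0,-0.2],
    [0,0,-0.29],
    [0,0,-0.37],
    [0,0,-0.45],
    [0,0,-0.53],
    [0,0,-0.61],
    [0,0,-0.69],
    [0,0,-0.77],
  ],
  grip=[1,1,1,1,1,1,1,1,1,1],
)

```text
time_s: 1.4
eef_pos: [0.4186, -0.0011, 0.2504]
eef_rot: [0.0, -0.17, 0.985, -0.0]
wrist_force: [0.9, -0.1, 0.1]
opening: 1.001
grasp_force: 0.0
```

Call:
play_rows(
  xyz=[
    [-14,-9,-2],
    [-28,-18,-4],
    [-42,-26,-6],
    [-56,-35,-8],
    [-70,-44,-10],
    [-84,-53,-12],
    [-98,-62,-12],
    [-115,-70,-12],
    [-115,-70,-12],
    [-115,-70,-12],
  ],
  rot=[
    [0.011,-0.13,0.019],
    [0.022,-0.26,0.038],
    [0.033,-0.39,0.058],
    [0.045,-0.52,0.077],
    [0.056,-0.65,0.096],
    [0.067,-0.78,0.115],
    [0.078,-0.91,0.135],
    [0.089,-1.045,0.154],
    [0.089,-1.045,0.154],
    [0.089,-1.045,0.154],
  ],
  grip=[1,1,1,1,1,1,1,1,1,1],
)

```text
time_s: 2.65
eef_pos: [0.5465, -0.0182, 0.2815]
eef_rot: [0.486, -0.069, 0.87, 0.04]
wrist_force: [-0.2, -1.2, 0.8]
opening: 1.004
grasp_force: 0.0
```

Run:
```python
from h import *
c=cam("wrist"); save(c,"w1.png"); np.savez("w1.npz",P=pts(c),d=c["depth"],E=c["E"])
print(readout.get_obs()["eef_pos"],T_of(readout.get_obs())[:3,:3].round(3),c["E"][:3,3])
```

```text
[ 0.5466472  -0.0182495   0.28171871] [[-0.518 -0.159  0.84 ]
 [-0.081  0.987  0.137]
 [-0.852  0.003 -0.524]] [ 0.40814445 -0.04052662  0.28876136]
```

View pics/w1.png

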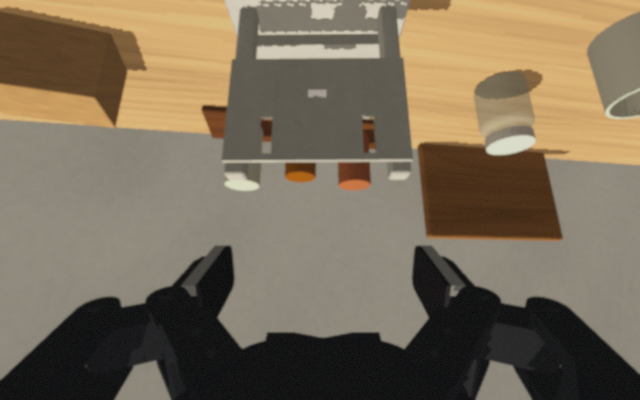

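Run:
```python
from h import *
w=np.load("w1.npz");P=w["P"];d=w["d"];g=cv2.imread("pics/w1.png",0)
q=P[65:112,245:395].reshape(-1,3); q=q[np.isfinite(q[:,0])]
for _ in range(4):
    c0=q.mean(0); n=np.linalg.svd(q-c0,full_matrices=False)[2][2]; n*=np.sign(n[0]); r=(q-c0)@n; q=q[abs(r)<max(2.5*r.std(),1e-3)]
print("n",n,"yaw",np.degrees(np.arctan2(n[1],n[0])),"c0",c0,"std",r.std(),len(q))
c=vision.camera("wrist"); c["E"]=w["E"]
def on(uv):
    s=slopes(c,uv);dd=np.c_[s,np.ones(len(s))]@c["E"][:3,:3].T;o=c["E"][:3,3];return o+dd*(((c0-o)@n)/(dd@n))[:,None]
for u0 in(266,368):
    print("rows"); print([int(x) for x in g[108:165,u0]])
    print([int(x) for x in g[108:165,u0+1]])
for v in(130,146): print(v,"L",[int(x) for x in g[v,255:278]],"R",[int(x) for x in g[v,356:382]])
print("panel row110",[int(x) for x in g[110,222:238]],[int(x) for x in g[110,400:416]])
print("latch",[int(x) for x in g[80:106,317]],[int(x) for x in g[93,300:335]])
print("bottom",[int(x) for x in g[50:66,300]])
for uv in([266,117],[266,152],[368,117],[368,152],[266,160],[317,93],[300,58]): print(uv,on(uv)[0].round(4))
np.savez("pl.npz",n=n,c0=c0)
```

```text
n [0.98595333 0.16683099 0.00796566] yaw 9.603924742907 c0 [ 0.63999003 -0.00567813  0.11561812] std 0.0005581856841850398 6782
rows
[89, 91, 92, 90, 92, 91, 93, 96, 105, 118, 126, 113, 82, 51, 40, 41, 46, 39, 43, 42, 41, 41, 38, 42, 43, 41, 42, 51, 65, 77, 79, 83, 90, 107, 121, 132, 133, 135, 136, 136, 135, 134, 136, 135, 129, 114, 97, 91, 91, 91, 99, 132, 172, 186, 172, 148, 137]
[91, 89, 90, 91, 91, 90, 91, 95, 106, 119, 125, 114, 84, 54, 44, 45, 45, 43, 43, 42, 43, 43, 41, 41, 40, 38, 43, 52, 65, 78, 81, 84, 89, 104, 123, 131, 135, 135, 135, 136, 136, 136, 136, 135, 130, 114, 97, 90, 91, 91, 97, 132, 171, 186, 171, 148, 139]
rows
[91, 91, 91, 92, 91, 91, 93, 107, 130, 152, 145, 108, 63, 43, 46, 61, 71, 79, 84, 81, 75, 62, 46, 44, 40, 42, 43, 44, 45, 45, 47, 49, 46, 48, 47, 55, 57, 61, 62, 61, 68, 76, 82, 82, 83, 89, 90, 89, 91, 94, 113, 149, 169, 155, 113, 77, 62]
[90, 91, 91, 92, 92, 90, 95, 104, 123, 139, 132, 101, 61, 41, 44, 57, 71, 79, 82, 81, 74, 60, 45, 43, 44, 42, 42, 40, 44, 41, 44, 45, 42, 42, 52, 62, 67, 69, 73, 76, 88, 103, 110, 108, 101, 93, 92, 91, 90, 96, 114, 149,
[... 514 characters left out ...]
1, 89, 90] [91, 92, 91, 91, 92, 91, 95, 111, 144, 166, 175, 176, 178, 177, 177, 177]
latch [92, 91, 91, 91, 90, 91, 89, 90, 100, 123, 146, 155, 158, 158, 156, 143, 123, 101, 93, 93, 91, 91, 92, 92, 91, 91] [90, 90, 90, 90, 89, 90, 94, 110, 137, 154, 158, 159, 157, 159, 157, 159, 158, 158, 159, 158, 159, 158, 158, 159, 156, 149, 127, 102, 93, 91, 93, 92, 92, 90, 92]
bottom [203, 203, 202, 202, 201, 202, 200, 190, 164, 123, 96, 90, 89, 88, 90, 88]
[266, 117] [ 0.6476 -0.0523  0.1456]
[266, 152] [ 0.6471 -0.0506  0.1795]
[368, 117] [0.6326 0.0364 0.1463]
[368, 152] [0.6326 0.0348 0.18  ]
[266, 160] [ 0.6469 -0.0502  0.1869]
[317, 93] [ 0.6403 -0.0079  0.1212]
[300, 58] [ 0.6433 -0.0238  0.0825]
```

```bash
cat >> h.py <<'E'
def down(yawx):  # tool down; tool x = -(object x) where object x has yaw (deg)
    a=np.radians(yawx); x=-np.array([np.cos(a),np.sin(a),0]); z=np.array([0,0,-1.]); return np.c_[x,np.cross(z,x),z]
def delta(p,yaw,T=None):
    T=T_of(readout.get_obs()) if T is None else T
    print("mm",(T[:3,:3].T@(np.array(p)-T[:3,3])*1000).round(1),"rot",R.from_matrix(T[:3,:3].T@down(yaw)).as_rotvec().round(3))
E
python3 - <<'E'
from h import *
delta([.489,-.201,.20],25.5)
P=np.load("w1.npz")["P"]; 
for b in((20,60,420,460),(60,110,430,470)): print(np.nanmedian(P[b[0]:b[1],b[2]:b[3]].reshape(-1,3),axis=0), np.load("w1.npz")["d"][b[0]:b[1],b[2]:b[3]].max())
E
```

```text
mm [ 114.1 -171.6  -30.7] rot [-0.142  1.013 -0.263]
[6.79042184e-01 1.48742554e-01 4.48451956e-05] 0.39974627
[7.55498650e-01 2.08470068e-01 5.96881021e-04] 0.512289
```

Call:
play_rows(
  xyz=[
    [14,-21,-4],
    [28,-43,-8],
    [43,-64,-12],
    [57,-86,-16],
    [71,-107,-20],
    [86,-129,-24],
    [100,-150,-28],
    [114,-172,-31],
    [114,-172,-31],
    [114,-172,-31],
  ],
  rot=[
    [-0.018,0.127,-0.033],
    [-0.035,0.253,-0.066],
    [-0.053,0.38,-0.099],
    [-0.071,0.506,-0.131],
    [-0.089,0.633,-0.164],
    [-0.106,0.76,-0.197],
    [-0.124,0.886,-0.23],
    [-0.142,1.013,-0.263],
    [-0.142,1.013,-0.263],
    [-0.142,1.013,-0.263],
  ],
  grip=[1,1,1,1,1,1,1,1,1,1],
)

```text
time_s: 4.0
eef_pos: [0.4885, -0.2005, 0.1996]
eef_rot: [0.001, -0.22, 0.976, 0.001]
wrist_force: [-0.7, 0.1, 0.3]
opening: 1.0
grasp_force: 0.0
```

Run:
```python
from h import *
c=cam("wrist"); save(c,"w2.png"); P=pts(c); np.savez("w2.npz",P=P)
q=P.reshape(-1,3); q=q[np.isfinite(q[:,0])]; q=q[(q[:,2]>.01)&(q[:,2]<.075)&(np.hypot(q[:,0]-.489,q[:,1]+.201)<.12)]
print(len(q),T_of(readout.get_obs()).round(4))
th=np.radians(25.5)
for it in range(3):
    d=np.array([np.cos(th),np.sin(th)]); m=np.array([-d[1],d[0]]); t=(q[:,:2]-[.489,-.201])@d; u=(q[:,:2]-[.489,-.201])@m
    w=(abs(u-np.median(u[(t>-.04)&(t<.03)]))<.006)&(t>-.04)&(t<.03)&(q[:,2]>.042)&(q[:,2]<.05); s,k=np.polyfit(t[w],u[w],1); th+=np.arctan(s)
    print(np.degrees(th),k,w.sum())
top=q[:,2]>.035
for k in np.arange(-.1,.08,.004):
    z=(t>=k)&(t<k+.004)&top
    if z.any(): print(round(k,3),z.sum(),u[z].min().round(3),u[z].max().round(3),q[z,2].max().round(3))
```

```text
4234 [[-0.9033 -0.4291  0.0017  0.4884]
 [-0.4291  0.9033  0.0025 -0.2005]
 [-0.0026  0.0015 -1.      0.1999]
 [ 0.      0.      0.      1.    ]]
30.65894773288774 0.004192790571276632 2
30.65894773288774 0.0041758059161837785 2
30.65894773288774 0.0041758059161837785 2
-0.092 2 0.006 0.008 0.056
-0.088 60 0.006 0.015 0.057
-0.084 70 0.005 0.015 0.058
-0.08 52 0.005 0.014 0.041
-0.076 51 0.005 0.014 0.041
-0.072 51 0.004 0.014 0.042
-0.068 49 0.004 0.013 0.042
-0.064 51 -0.018 0.013 0.041
-0.06 52 -0.02 0.013 0.041
-0.056 52 0.003 0.033 0.041
-0.052 47 0.002 0.012 0.042
-0.048 49 0.002 0.012 0.042
-0.044 47 0.002 0.011 0.042
-0.04 48 0.001 0.011 0.042
-0.036 47 0.001 0.011 0.041
-0.032 48 0.001 0.01 0.041
-0.028 42 0.0 0.009 0.042
-0.024 44 -0.0 0.009 0.042
-0.02 38 -0.001 0.008 0.041
-0.016 39 -0.001 0.008 0.041
-0.012 39 -0.001 0.008 0.041
-0.008 43 -0.002 0.007 0.042
-0.004 41 -0.002 0.007 0.041
0.0 39 -0.002 0.007 0.041
0.004 38 -0.003 0.006 0.041
0.008 40 -0.003 0.006 0.042
0.012 39 -0.004 0.006 0.041
0.016 39 -0.004 0.005 0.041
0.02 38 -0.004 0.005 0.041
0.024 41 -0.005 0.005 0.041
0.028 38 -0.005 0.004 0.042
0.032 37 -0.005 0.004 0.042
0.036 36 -0.006 0.004 0.042
0.04 87 -0.062 0.003 0.053
0.044 416 -0.062 0.003 0.054
0.048 432 -0.051 0.031 0.054
0.052 363 -0.051 0.057 0.053
0.056 52 -0.051 0.056 0.053
0.06 27 0.038 0.044 0.051
0.064 21 0.038 0.044 0.05
```

View pics/w2.png

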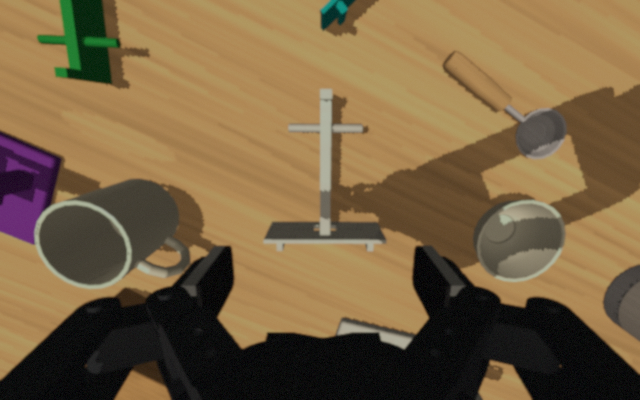

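Run:
```python
from h import *
q=np.load("w2.npz")["P"].reshape(-1,3); q=q[np.isfinite(q[:,0])]; q=q[(q[:,2]>.03)&(q[:,2]<.075)&(np.hypot(q[:,0]-.489,q[:,1]+.201)<.12)]
th=np.radians(25.4)
for it in range(3):
    d=np.array([np.cos(th),np.sin(th)]); m=np.array([-d[1],d[0]]); t=(q[:,:2]-[.489,-.201])@d; u=(q[:,:2]-[.489,-.201])@m
    w=(abs(u-.002)<.01)&(t>-.075)&(t<.03)&(q[:,2]>.036); s,k=np.polyfit(t[w],u[w],1); th+=np.arctan(s)
    print(np.degrees(th),k,w.sum(),np.median(q[w,2]))
pl=(abs(u-k)>.025)&(abs(u-k)<.037)&(t>.02); print("plate t",np.percentile(t[pl],[1,50,99]), "lugs",np.percentile(t[(abs(abs(u-k)-.045)<.003)],99), "stop",t[(abs(u-k)<.005)].min(),"peg",np.median(t[(abs(u-k)>.012)&(t<0)]),"plate u",u[t>.03].min()-k,u[t>.03].max()-k)
x0=np.percentile(t[pl],99)-.052; g=np.array([.489,-.201])+x0*d+k*m; print("grip",g,x0,k)
g2=g-.005*d; delta([g2[0],g2[1],.10],np.degrees(th))
delta([g2[0],g2[1],.034],np.degrees(th))
```

```text
25.143166539504175 0.002359539118510162 1141 0.03984876162255646
25.140901952564185 0.002358515407462605 1141 0.03984876162255646
25.140881985077357 0.0023585065882660745 1141 0.03984876162255646
plate t [0.04844664 0.04915459 0.05240413] lugs 0.06263310807777747 stop -0.08840789497727816 peg -0.056285036430579014 plate u -0.06005259868882852 0.059767066935509816
grip [ 0.48836384 -0.19869323] 0.00040412608974158687 0.0023585065882660745
mm [ 4.5  1.5 99.9] rot [0.002 0.003 0.005]
mm [  4.7   1.4 165.9] rot [0.002 0.003 0.005]
```

Call:
play_rows(
  xyz=[
    [2,1,30],
    [4,1.5,70],
    [4.5,1.5,105],
    [4.5,1.5,130],
    [4.5,1.5,150],
    [4.5,1.5,163],
    [4.5,1.5,169],
    [4.5,1.5,169],
    [4.5,1.5,169],
    [4.5,1.5,169],
  ],
  rot=[
    [0,0,0.005],
    [0,0,0.005],
    [0,0,0.005],
    [0,0,0.005],
    [0,0,0.005],
    [0,0,0.005],
    [0,0,0.005],
    [0,0,0.005],
    [0,0,0.005],
    [0,0,0.005],
  ],
  grip=[1,1,1,1,1,1,1,1,0.5,0.3],
)

```text
time_s: 5.3
eef_pos: [0.4844, -0.2016, 0.0313]
eef_rot: [0.001, -0.218, 0.976, 0.0]
wrist_force: [0.1, -0.3, 0.7]
opening: 0.605
grasp_force: 0.0
```

Call:
play_rows(
  xyz=[
    [0,0,0],
    [0,0,0],
    [0,0,0],
    [0,0,0],
    [0,0,0],
    [0,0,0],
    [0,0,0],
    [0,0,0],
    [0,0,0],
    [0,0,0],
  ],
  rot=[
    [0,0,0],
    [0,0,0],
    [0,0,0],
    [0,0,0],
    [0,0,0],
    [0,0,0],
    [0,0,0],
    [0,0,0],
    [0,0,0],
    [0,0,0],
  ],
  grip=[0.2,0.1,0,0,0,0,0,0,0,0],
)

```text
time_s: 6.55
eef_pos: [0.4841, -0.2014, 0.0309]
eef_rot: [0.001, -0.217, 0.976, 0.001]
wrist_force: [-0.8, 1.3, 5.5]
opening: 0.108
grasp_force: 59.5
```

Call:
play_rows(
  xyz=[
    [0,0,-10],
    [0,0,-35],
    [0,0,-70],
    [0,0,-105],
    [0,0,-130],
    [-20,20,-140],
    [-45,45,-140],
    [-70,70,-140],
    [-95,94,-140],
    [-115,114,-140],
  ],
  rot=[
    [0,0,0],
    [0,0,0],
    [0,0,0],
    [0,0,0],
    [0,0,0],
    [0,0,0.05],
    [0,0,0.1],
    [0,0,0.15],
    [0,0,0.2],
    [0,0,0.27],
  ],
  grip=[0,0,0,0,0,0,0,0,0,0],
)

```text
time_s: 7.8
eef_pos: [0.5392, -0.0482, 0.1706]
eef_rot: [-0.0, -0.083, 0.997, 0.001]
wrist_force: [-0.1, -0.3, -4.1]
opening: 0.105
grasp_force: 58.7
```

Run:
```python
from h import *
delta([.5493,-.0233,.1708],9.65); o=readout.get_obs(); print(o["eef_pos"],o["wrist_force"],o["torque"])
```

```text
mm [-14.   22.9  -0.2] rot [ 0.002 -0.    -0.002]
[ 0.53924746 -0.04817297  0.17057039] [-0.07201454 -0.33285054 -4.13046881] [-0.03065631  0.00440947 -0.04129246]
```

Call:
play_rows(
  xyz=[
    [-4,7,0],
    [-9,14,0],
    [-14,20,0],
    [-14,23,0],
    [-14,23,0],
    [-14,23,0],
    [-14,23,0],
    [-14,23,0],
    [-14,23,0],
    [-14,23,0],
  ],
  rot=[
    [0,0,0],
    [0,0,0],
    [0,0,0],
    [0,0,0],
    [0,0,0],
    [0,0,0],
    [0,0,0],
    [0,0,0],
    [0,0,0],
    [0,0,0],
  ],
  grip=[0,0,0,0,0,0,0,0,0,0],
)

```text
time_s: 9.05
eef_pos: [0.5495, -0.0246, 0.171]
eef_rot: [0.0, -0.084, 0.996, 0.001]
wrist_force: [0.2, -0.1, -2.0]
opening: 0.109
grasp_force: 58.8
```

Run:
```python
from h import *
delta([.5493,-.0233,.1708],9.65)
c=cam("wrist"); save(c,"w3.png"); P=pts(c); s=cam("scene"); save(s,"s3.png"); S=pts(s); t=cam("top"); np.savez("w3.npz",P=P,S=S,Tp=pts(t)); save(t,"t3.png")
im=np.zeros((600,800,3),np.uint8); w=cv2.imread("pics/w3.png"); im[:400,:640]=w; b=cv2.imread("pics/s3.png"); im[360:,440:]=cv2.resize(b[150:290,300:510],(360,240),interpolation=3)
cv2.imwrite("pics/v3.png",im)
```

```text
mm [0.  1.3 0.2] rot [0.002 0.001 0.   ]
```

View pics/v3.png

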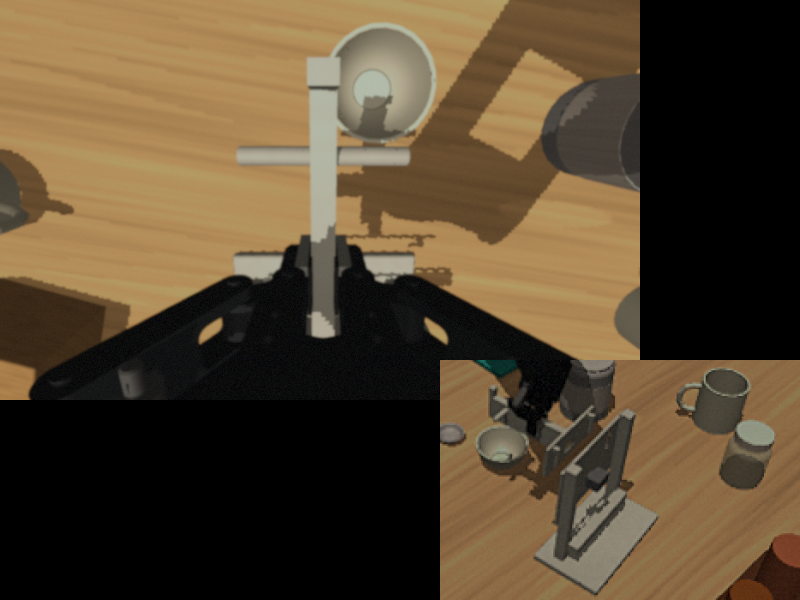

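Run:
```python
from h import *
w=np.load("w3.npz"); a=np.radians(9.65); d=np.array([np.cos(a),np.sin(a)]); m=np.array([-d[1],d[0]])
for k in("S","Tp","P"):
    q=w[k].reshape(-1,3); q=q[np.isfinite(q[:,0])]; x=(q[:,:2]-[.640,-.0079])@d; y=(q[:,:2]-[.640,-.0079])@m; z=q[:,2]
    p=(abs(y)<.1)&(z>.1)&(z<.215)
    pl=p&(x>-.055)&(x<-.022)&(abs(y)>.02)&(z<.21)
    if pl.sum()>9:
        print(k,pl.sum(),"y",np.percentile(y[pl],[0,1,99,100]).round(4),"ztop",np.percentile(z[pl],[1,50,97,99]).round(4),"x",np.percentile(x[pl],[2,50,98]).round(4))
        b=pl&(abs(y)>.025)&(abs(y)<.037); print(" yaw slope",np.polyfit(y[b],x[b],1).round(4))
        for s in(-1,1):
            e=pl&(y*s>.03); print("  side",s,np.percentile(z[e],[50,95,99]).round(4))
    r=p&(x>-.01)&(x<.05); 
    if r.sum()>9: print(k," rack y",np.percentile(y[r],[.3,99.7]).round(4),"z",np.percentile(z[r],[50,95,99]).round(4),"x",np.percentile(x[r],[1,50]))
    st=(x<-.16)&(x>-.19)&(abs(y)<.02)&(z>.1)&(z<.23)
    if st.sum()>3: print(k,"stop y",y[st].min(),y[st].max(),"x",x[st].min(),"z",np.percentile(z[st],[50,99]))
    wb=(x<-.155)&(x>-.175)&(abs(y)<.02)&(z>.15)&(z<.2)
    if wb.sum(): print("  web y",np.median(y[wb]),np.median(z[wb]))
```

```text
S 317 y [-0.0649 -0.0643  0.0546  0.0582] ztop [0.1429 0.1743 0.1923 0.1928] x [-0.0395 -0.0354 -0.0253]
 yaw slope [ 0.0058 -0.0357]
  side -1 [0.174  0.192  0.1928]
  side 1 [0.1764 0.1918 0.1924]
S  rack y [-0.0848  0.077 ] z [0.15   0.1953 0.1978] x [-0.00035186  0.00907712]
S stop y -0.01130747302415072 0.002783998894224143 x -0.1779803084528624 z [0.17382083 0.19620193]
  web y -0.00751623981683022 0.17586560263153678
Tp  rack y [-0.0816 -0.0655] z [0.1975 0.1992 0.1997] x [0.00885557 0.01538133]
  web y -0.008051636457013867 0.1724083331880253
P stop y -0.006438737745347134 0.0036478998099671676 x -0.175941672813636 z [0.19506763 0.19742864]
  web y -0.0013087926911034952 0.18102089925475234
```

Call:
play_rows(
  xyz=[
    [0,0.8,4],
    [0,0.8,8],
    [0,0.8,10],
    [-5,0.8,10],
    [-11,0.8,10],
    [-16,0.8,10],
    [-20,0.8,10],
    [-22,0.8,10],
    [-22,0.8,10],
    [-22,0.8,10],
  ],
  rot=[
    [0,0,0],
    [0,0,0],
    [0,0,0],
    [0,0,0],
    [0,0,0],
    [0,0,0],
    [0,0,0],
    [0,0,0],
    [0,0,0],
    [0,0,0],
  ],
  grip=[0,0,0,0,0,0,0,0,0,0],
)

```text
time_s: 10.45
eef_pos: [0.5709, -0.02, 0.1609]
eef_rot: [0.0, -0.084, 0.996, 0.001]
wrist_force: [-0.8, 0.8, -2.8]
opening: 0.101
grasp_force: 58.8
```

Call:
play_rows(
  xyz=[
    [-1,0,0],
    [-2,0,0],
    [-3,0,0],
    [-4,0,0],
    [-5,0,0],
    [-5.5,0,0],
    [-6,0,0],
    [-6,0,0],
    [-6,0,0],
    [-6,0,0],
  ],
  rot=[
    [0,0,0],
    [0,0,0],
    [0,0,0],
    [0,0,0],
    [0,0,0],
    [0,0,0],
    [0,0,0],
    [0,0,0],
    [0,0,0],
    [0,0,0],
  ],
  grip=[0,0,0,0,0,0,0,0,0,0],
)

```text
time_s: 11.7
eef_pos: [0.577, -0.0191, 0.161]
eef_rot: [0.0, -0.084, 0.996, 0.001]
wrist_force: [0.4, -0.6, -3.4]
opening: 0.101
grasp_force: 58.8
```

```bash
cat > st.py <<'E'
from h import *
o=readout.get_obs(); a=np.radians(9.65); d=np.array([np.cos(a),np.sin(a)]); m=np.array([-d[1],d[0]]); e=o["eef_pos"][:2]-[.640,-.0079]
print("gap mm",(-(e@d)-.057)*1000,"y",e@m*1000,"z",o["eef_pos"][2]*1000,"F",o["wrist_force"].round(1),"tau",o["torque"].round(2),"R",R.from_matrix(T_of(o)[:3,:3].T@down(9.65)).as_rotvec().round(4), "t",o["time_s"])
E
python3 st.py
```

```text
gap mm 7.000299634829295 y -0.4329584359180124 z 160.99275343894953 F [ 0.4 -0.6 -3.4] tau [-0.02  0.03 -0.01] R [0.0019 0.0007 0.    ] t 11.7
```

Call:
play_rows(
  xyz=[
    [-0.5,0,0],
    [-1,0,0],
    [-1.5,0,0],
    [-2,0,0],
    [-2.5,0,0],
    [-3,0,0],
    [-3,0,0],
    [-3,0,0],
    [-3,0,0],
    [-3,0,0],
  ],
  rot=[
    [0,0,0],
    [0,0,0],
    [0,0,0],
    [0,0,0],
    [0,0,0],
    [0,0,0],
    [0,0,0],
    [0,0,0],
    [0,0,0],
    [0,0,0],
  ],
  grip=[0,0,0,0,0,0,0,0,0,0],
)

```text
time_s: 12.95
eef_pos: [0.58, -0.0186, 0.161]
eef_rot: [0.0, -0.084, 0.996, 0.001]
wrist_force: [-0.0, -0.2, -2.9]
opening: 0.106
grasp_force: 58.8
```

```bash
python3 st.py
```

```text
gap mm 3.9795831142041966 y -0.46411906532422936 z 161.00954597031898 F [-0.  -0.2 -2.9] tau [-0.02  0.04  0.02] R [0.0019 0.0007 0.    ] t 12.95
```

Call:
play_rows(
  xyz=[
    [-0.4,0,0],
    [-0.8,0,0],
    [-1.2,0,0],
    [-1.6,0,0],
    [-2,0,0],
    [-2.4,0,0],
    [-2.8,0,0],
    [-3,0,0],
    [-3,0,0],
    [-3,0,0],
  ],
  rot=[
    [0,0,0],
    [0,0,0],
    [0,0,0],
    [0,0,0],
    [0,0,0],
    [0,0,0],
    [0,0,0],
    [0,0,0],
    [0,0,0],
    [0,0,0],
  ],
  grip=[0,0,0,0,0,0,0,0,0,0],
)

```text
time_s: 14.2
eef_pos: [0.5829, -0.0181, 0.161]
eef_rot: [0.0, -0.084, 0.996, 0.001]
wrist_force: [-1.1, 1.3, -3.1]
opening: 0.103
grasp_force: 58.8
```

```bash
python3 st.py
```

```text
gap mm 0.978350441611403 y -0.4381811848011927 z 161.00229015042376 F [-1.1  1.3 -3.1] tau [ 0.01  0.01 -0.  ] R [0.0019 0.0007 0.0001] t 14.2
```

Call:
play_rows(
  xyz=[
    [-0.2,0,0],
    [-0.4,0,0],
    [-0.6,0,0],
    [-0.8,0,0],
    [-0.8,0,0],
    [-0.8,0,0],
    [-0.8,0,0],
    [-0.8,0,0],
    [-0.8,0,0],
    [-0.8,0,0],
  ],
  rot=[
    [0,0,0],
    [0,0,0],
    [0,0,0],
    [0,0,0],
    [0,0,0],
    [0,0,0],
    [0,0,0],
    [0,0,0],
    [0,0,0],
    [0,0,0],
  ],
  grip=[0,0,0,0,0,0,0,0,0,0],
)

```text
time_s: 15.45
eef_pos: [0.5833, -0.018, 0.161]
eef_rot: [-0.0, -0.084, 0.996, 0.001]
wrist_force: [-4.6, -1.3, 0.8]
opening: 0.106
grasp_force: 59.1
```

```bash
python3 st.py
```

```text
gap mm 0.5615680110090671 y -0.42734789496034 z 160.96812541185625 F [-4.6 -1.3  0.8] tau [-0.14  0.69  0.  ] R [ 0.002  -0.0003  0.0001] t 15.45
```

Call:
play_rows(
  xyz=[
    [0.6,0,0],
    [1.1,0,0],
    [1.1,0,0.7],
    [1.1,0,1.4],
    [1.1,0,2.1],
    [1.1,0,2.8],
    [1.1,0,3.5],
    [1.1,0,3.5],
    [1.1,0,3.5],
    [1.1,0,3.5],
  ],
  rot=[
    [0,0,0],
    [0,0,0],
    [0,0,0],
    [0,0,0],
    [0,0,0],
    [0,0,0],
    [0,0,0],
    [0,0,0],
    [0,0,0],
    [0,0,0],
  ],
  grip=[0,0,0,0,0,0,0,0,0,0],
)

```text
time_s: 16.7
eef_pos: [0.5827, -0.0181, 0.1575]
eef_rot: [0.0, -0.084, 0.996, 0.001]
wrist_force: [0.1, 0.1, -3.3]
opening: 0.105
grasp_force: 58.8
```

```bash
python3 st.py
```

```text
gap mm 1.2443709786531463 y -0.42035616793928765 z 157.53741608084215 F [ 0.1  0.1 -3.3] tau [0.01 0.05 0.  ] R [0.0019 0.0007 0.    ] t 16.7
```

Call:
play_rows(
  xyz=[
    [0,0,0.5],
    [0,0,1],
    [0,0,1.5],
    [0,0,2],
    [0,0,2.5],
    [0,0,3],
    [0,0,3.5],
    [0,0,4],
    [0,0,4],
    [0,0,4],
  ],
  rot=[
    [0,0,0],
    [0,0,0],
    [0,0,0],
    [0,0,0],
    [0,0,0],
    [0,0,0],
    [0,0,0],
    [0,0,0],
    [0,0,0],
    [0,0,0],
  ],
  grip=[0,0,0,0,0,0,0,0,0,0],
)

```text
time_s: 17.95
eef_pos: [0.5828, -0.0182, 0.1541]
eef_rot: [0.001, -0.084, 0.996, 0.001]
wrist_force: [-4.1, -0.1, 5.6]
opening: 0.107
grasp_force: 60.1
```

```bash
python3 st.py
```

```text
gap mm 1.1369866862049396 y -0.5221066326930434 z 154.11643233170415 F [-4.1 -0.1  5.6] tau [0.12 0.35 0.07] R [0.0016 0.0012 0.0001] t 17.95
```

Call:
play_rows(
  xyz=[
    [0,0,0.5],
    [0,0,1],
    [0,0,1.5],
    [0,0,2],
    [0,0,2.5],
    [0,0,2.5],
    [0,0,2.5],
    [0,0,2.5],
    [0,0,2.5],
    [0,0,2.5],
  ],
  rot=[
    [0,0,0],
    [0,0,0],
    [0,0,0],
    [0,0,0],
    [0,0,0],
    [0,0,0],
    [0,0,0],
    [0,0,0],
    [0,0,0],
    [0,0,0],
  ],
  grip=[0,0,0,0,0,0,0,0,0,0],
)

```text
time_s: 19.2
eef_pos: [0.5828, -0.0185, 0.1522]
eef_rot: [0.001, -0.084, 0.996, 0.001]
wrist_force: [-6.2, -0.9, 9.9]
opening: 0.109
grasp_force: 60.6
```

```bash
python3 st.py
```

```text
gap mm 1.1410601935594178 y -0.8660860069861152 z 152.16945898641643 F [-6.2 -0.9  9.9] tau [0.01 0.6  0.04] R [0.001  0.0012 0.0001] t 19.2
```

Call:
play_rows(
  xyz=[
    [0,0,0.4],
    [0,0,0.8],
    [0,0,1.2],
    [0,0,1.6],
    [0,0,2],
    [0,0,2],
    [0,0,2],
    [0,0,2],
    [0,0,2],
    [0,0,2],
  ],
  rot=[
    [0,0,0],
    [0,0,0],
    [0,0,0],
    [0,0,0],
    [0,0,0],
    [0,0,0],
    [0,0,0],
    [0,0,0],
    [0,0,0],
    [0,0,0],
  ],
  grip=[0,0,0,0,0,0,0,0,0,0],
)

```text
time_s: 20.45
eef_pos: [0.5818, -0.0183, 0.1483]
eef_rot: [-0.001, -0.084, 0.996, 0.001]
wrist_force: [-5.0, -2.0, 0.9]
opening: 0.105
grasp_force: 59.5
```

```bash
python3 st.py
```

```text
gap mm 2.0871722547169123 y -0.5069772352430946 z 148.32472581410872 F [-5.  -2.   0.9] tau [-0.29  0.77 -0.05] R [ 0.002  -0.0015  0.    ] t 20.45
```

Call:
play_rows(
  xyz=[
    [0,0,0.6],
    [0,0,1.2],
    [0,0,1.8],
    [0,0,2.4],
    [0,0,3],
    [0,0,3.6],
    [0,0,4.2],
    [0,0,4.8],
    [0,0,5],
    [0,0,5],
  ],
  rot=[
    [0,0,0],
    [0,0,0],
    [0,0,0],
    [0,0,0],
    [0,0,0],
    [0,0,0],
    [0,0,0],
    [0,0,0],
    [0,0,0],
    [0,0,0],
  ],
  grip=[0,0,0,0,0,0,0,0,0,0],
)

```text
time_s: 21.7
eef_pos: [0.5818, -0.018, 0.1433]
eef_rot: [-0.001, -0.084, 0.996, 0.001]
wrist_force: [-5.1, -0.6, 0.6]
opening: 0.106
grasp_force: 59.5
```

```bash
python3 st.py
```

```text
gap mm 2.0573771928034184 y -0.1696354392234957 z 143.2815718782043 F [-5.1 -0.6  0.6] tau [-0.13  0.8  -0.  ] R [ 0.0026 -0.0014  0.0001] t 21.7
```

Call:
play_rows(
  xyz=[
    [0,0,0.6],
    [0,0,1.2],
    [0,0,1.8],
    [0,0,2.4],
    [0,0,3],
    [0,0,3.6],
    [0,0,4.2],
    [0,0,4.8],
    [0,0,5],
    [0,0,5],
  ],
  rot=[
    [0,0,0],
    [0,0,0],
    [0,0,0],
    [0,0,0],
    [0,0,0],
    [0,0,0],
    [0,0,0],
    [0,0,0],
    [0,0,0],
    [0,0,0],
  ],
  grip=[0,0,0,0,0,0,0,0,0,0],
)

```text
time_s: 22.95
eef_pos: [0.5818, -0.0179, 0.1382]
eef_rot: [-0.001, -0.084, 0.996, 0.001]
wrist_force: [-4.1, -1.3, -7.8]
opening: 0.105
grasp_force: 59.2
```

```bash
python3 st.py
```

```text
gap mm 2.025911888183754 y -0.08779599503659641 z 138.222427263953 F [-4.1 -1.3 -7.8] tau [-0.09  0.91 -0.05] R [ 0.0027 -0.0013  0.0001] t 22.95
```

Call:
play_rows(
  xyz=[
    [0,0,0.5],
    [0,0,1],
    [0,0,1.5],
    [0,0,2],
    [0,0,2.5],
    [0,0,3],
    [0,0,3],
    [0,0,3],
    [0,0,3],
    [0,0,3],
  ],
  rot=[
    [0,0,0],
    [0,0,0],
    [0,0,0],
    [0,0,0],
    [0,0,0],
    [0,0,0],
    [0,0,0],
    [0,0,0],
    [0,0,0],
    [0,0,0],
  ],
  grip=[0,0,0,0,0,0,0,0,0,0],
)

```text
time_s: 24.2
eef_pos: [0.5828, -0.0181, 0.1361]
eef_rot: [0.0, -0.084, 0.996, 0.001]
wrist_force: [-3.4, -1.3, -5.7]
opening: 0.105
grasp_force: 59.2
```

```bash
python3 st.py
```

```text
gap mm 1.140487668940364 y -0.42125681274775806 z 136.07481423361676 F [-3.4 -1.3 -5.7] tau [-0.12  0.72 -0.  ] R [0.0018 0.001  0.0001] t 24.2
```

Call:
play_rows(
  xyz=[
    [0,0,0.4],
    [0,0,0.8],
    [0,0,1.2],
    [0,0,1.5],
    [0,0,1.5],
    [0,0,1.5],
    [0,0,1.5],
    [0,0,1.5],
    [0,0,1.5],
    [0,0,1.5],
  ],
  rot=[
    [0,0,0],
    [0,0,0],
    [0,0,0],
    [0,0,0],
    [0,0,0],
    [0,0,0],
    [0,0,0],
    [0,0,0],
    [0,0,0],
    [0,0,0],
  ],
  grip=[0,0,0,0,0,0,0,0,0,0],
)

```text
time_s: 25.45
eef_pos: [0.5827, -0.018, 0.1345]
eef_rot: [0.0, -0.084, 0.996, 0.001]
wrist_force: [0.6, 0.0, -3.2]
opening: 0.105
grasp_force: 59.7
```

```bash
python3 st.py
```

```text
gap mm 1.2205269854344558 y -0.39503427211361014 z 134.5226903744538 F [ 0.6  0.  -3.2] tau [-0.03  0.01  0.04] R [0.0019 0.0008 0.0001] t 25.45
```

Call:
play_rows(
  xyz=[
    [0,0,0.3],
    [0,0,0.6],
    [0,0,0.9],
    [0,0,1.2],
    [0,0,1.2],
    [0,0,1.2],
    [0,0,1.2],
    [0,0,1.2],
    [0,0,1.2],
    [0,0,1.2],
  ],
  rot=[
    [0,0,0],
    [0,0,0],
    [0,0,0],
    [0,0,0],
    [0,0,0],
    [0,0,0],
    [0,0,0],
    [0,0,0],
    [0,0,0],
    [0,0,0],
  ],
  grip=[0,0,0,0,0,0,0,0,0,0],
)

```text
time_s: 26.7
eef_pos: [0.5826, -0.0181, 0.1333]
eef_rot: [0.0, -0.084, 0.996, 0.001]
wrist_force: [-0.9, -0.5, -2.9]
opening: 0.106
grasp_force: 59.7
```

```bash
python3 st.py
```

```text
gap mm 1.281100642652161 y -0.39330875199573845 z 133.2937884337113 F [-0.9 -0.5 -2.9] tau [ 0.01 -0.02 -0.03] R [0.0019 0.0006 0.0001] t 26.7
```

Call:
play_rows(
  xyz=[
    [0,0,0.3],
    [0,0,0.6],
    [0,0,0.9],
    [0,0,1],
    [0,0,1],
    [0,0,1],
    [0,0,1],
    [0,0,1],
    [0,0,1],
    [0,0,1],
  ],
  rot=[
    [0,0,0],
    [0,0,0],
    [0,0,0],
    [0,0,0],
    [0,0,0],
    [0,0,0],
    [0,0,0],
    [0,0,0],
    [0,0,0],
    [0,0,0],
  ],
  grip=[0,0,0,0,0,0,0,0,0,0],
)

```text
time_s: 27.95
eef_pos: [0.5829, -0.018, 0.1326]
eef_rot: [0.001, -0.084, 0.996, 0.001]
wrist_force: [-3.1, 0.6, 5.1]
opening: 0.105
grasp_force: 60.8
```

```bash
python3 st.py
```

```text
gap mm 1.0178812766656749 y -0.4288490976992673 z 132.5568800678594 F [-3.1  0.6  5.1] tau [ 0.1  -0.06  0.02] R [0.0017 0.0013 0.0001] t 27.95
```

Call:
play_rows(
  xyz=[
    [0,0,0],
    [0,0,0],
    [0,0,0],
    [0,0,0],
    [0,0,0],
    [0,0,0],
    [0,0,0],
    [0,0,0],
    [0,0,0],
    [0,0,0],
  ],
  rot=[
    [0,0,0],
    [0,0,0],
    [0,0,0],
    [0,0,0],
    [0,0,0],
    [0,0,0],
    [0,0,0],
    [0,0,0],
    [0,0,0],
    [0,0,0],
  ],
  grip=[0.15,0.2,0.3,0.45,0.6,0.8,0.8,0.8,0.8,0.8],
)

```text
time_s: 29.2
eef_pos: [0.5826, -0.0181, 0.1323]
eef_rot: [0.0, -0.084, 0.996, 0.001]
wrist_force: [0.4, -1.3, 0.7]
opening: 0.805
grasp_force: 0.0
```

Call:
play_rows(
  xyz=[
    [0,0,-5],
    [0,0,-15],
    [0,0,-30],
    [0,0,-50],
    [0,0,-75],
    [0,0,-100],
    [10,0,-120],
    [25,0,-130],
    [40,0,-140],
    [50,0,-140],
  ],
  rot=[
    [0,0,0],
    [0,0,0],
    [0,0,0],
    [0,0,0],
    [0,0,0],
    [0,0,0],
    [0,0,0],
    [0,0,0],
    [0,0,0],
    [0,0,0],
  ],
  grip=[0.8,0.8,0.8,0.8,0.8,0.8,0.8,0.8,0.8,0.8],
)

```text
time_s: 30.45
eef_pos: [0.5335, -0.027, 0.2743]
eef_rot: [0.002, -0.084, 0.996, 0.0]
wrist_force: [0.8, 0.4, 0.6]
opening: 0.799
grasp_force: 0.0
```

Run:
```python
from h import *
c=cam("wrist"); save(c,"w4.png"); s=cam("scene"); save(s,"s4.png"); t=cam("top")
a=np.radians(9.65); d=np.array([np.cos(a),np.sin(a)]); m=np.array([-d[1],d[0]])
for k,C in(("S",s),("T",t),("W",c)):
    q=pts(C).reshape(-1,3); q=q[np.isfinite(q[:,0])]; x=(q[:,:2]-[.640,-.0079])@d; y=(q[:,:2]-[.640,-.0079])@m; z=q[:,2]
    for n,(x0,x1,y0,y1) in dict(web=(-.12,-.02,-.004,.004),stop=(-.14,-.126,-.004,.003),plateL=(-.012,0,-.058,-.02),plateR=(-.012,0,.02,.058)).items():
        b=(x>x0)&(x<x1)&(y>y0)&(y<y1)&(z>.09)&(z<.2)
        if b.sum()>4: print(k,n,b.sum(),"z",np.percentile(z[b],[50,95,99]).round(4))
im=np.zeros((600,800,3),np.uint8); im[:400,:640]=cv2.imread("pics/w4.png"); b=cv2.imread("pics/s4.png"); im[320:,440:]=cv2.resize(b[165:290,340:501],(360,280),interpolation=3)
cv2.imwrite("pics/v4.png",im)
```

```text
S web 64 z [0.1388 0.1412 0.1425]
S stop 14 z [0.1418 0.1522 0.1531]
W web 916 z [0.1392 0.1415 0.1421]
W stop 105 z [0.1373 0.1533 0.1536]
W plateL 1330 z [0.1384 0.1755 0.1848]
W plateR 1309 z [0.1377 0.1731 0.1834]
```

View pics/v4.png

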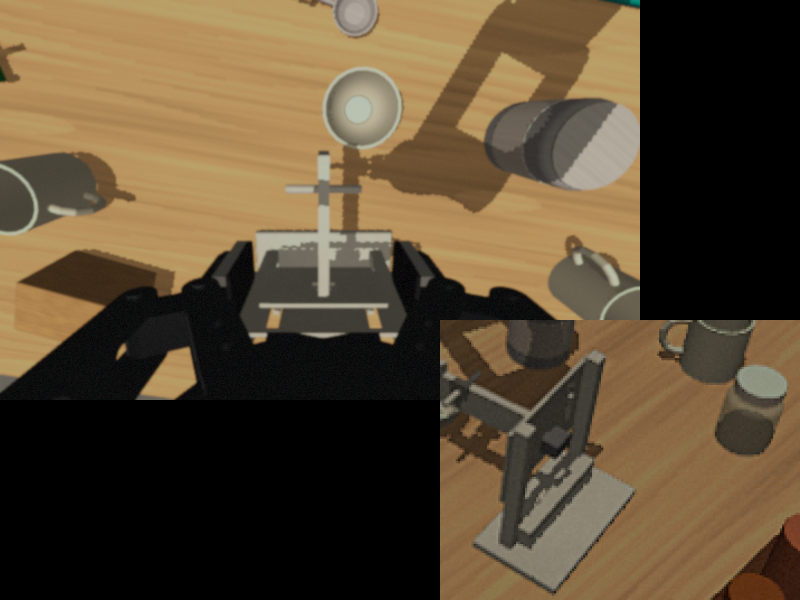

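Run:
```python
from h import *
c=cam("wrist"); a=np.radians(9.65); d=np.array([np.cos(a),np.sin(a)]); m=np.array([-d[1],d[0]])
P=pts(c); g=c["color"].mean(2)
for u in(268,285,300,345,360,380):
    v=295+int(np.argmax(g[295:315,u])); p=np.nanmedian(P[v-1:v+1,u-1:u+2].reshape(-1,3),axis=0); e=p[:2]-[.640,-.0079]; print(u,v,"x",(e@d).round(4),"y",(e@m).round(4),"z",p[2].round(4))
```

```text
268 307 x -0.0044 y -0.0515 z 0.1543
285 307 x -0.0046 y -0.0357 z 0.1543
300 307 x -0.0041 y -0.0218 z 0.1542
345 307 x -0.0044 y 0.0201 z 0.1542
360 307 x -0.004 y 0.034 z 0.1541
380 307 x -0.004 y 0.0527 z 0.1537
```

```bash
python3 -c "
from bench import ctrl
print(ctrl.hand_in())"
```

```text
the job is handed in; nothing more can be done
None
```

The white bracket is hooked into the white rack's slots and pushed fully down, and I've let go of it and handed the job in. The plate is level at the expected home height, and the arm is clear. I didn't see the latch in its window: its resistance rose, then pulled down, then vanished just before the bottom stop, so I take it to have snapped out.

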